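# Set out the mending mat

### The arm

A 7-joint arm with a two-finger parallel gripper is mounted at the origin on the work surface. World frame = base frame: x ahead of the robot, y to its left, z up, the work surface at z = 0. Lengths are in mm, angles in rad, forces in N, time in s.
With the tool pointing down it reaches from about 350 to 900 mm from the base axis. Payload 7.2 kg.
Tool frame: the origin (TCP) lies midway between the tips of the shut fingers; the grasp point (between the pads) lies behind it (bot.grip_depth is the z of the grasp point in the tool frame, in mm); z points along the fingers, y is the line along which they close (so a half turn about z gives the same grasp; the last joint's range is limited). The gripper opens to 85 mm and grips with 20 to 120 N. Pads are 22 mm wide; open, the fingers measure 114 mm over their backs; the gripper's body (76 mm by 85 mm) begins 54 mm behind the grasp point. The pads swing forward as they close: fully open they stand 13 mm farther back than shut.
Start: joints at [1.113, 0.411, -0.013, 1.596, 0.006, 1.134, -0.082], TCP at [237.491, -578.124, 197.997] pointing down, gripper open.
Joint ranges: [-2.95, 2.95], [-0.29, 1.99], [-1.47, 1.44], [0.14, 2.54], [-1.03, 4.17], [0.13, 1.85], [-2.86, 2.86]. Speed limits (rad/s): [2.39, 2.39, 3.01, 3.01, 3.14, 3.14, 3.14].

### API

Orientations are given as a unit quaternion [w, x, y, z].
In Python, from workcell import readout, vision, bot, spotter gives the robot as it stands. The module is installed in compiled form; this text tells all that it offers.
- The arm moves only by the tool carry_out, never from a script. Its argument "motion" is a list of rows, each an object with "xyz": the shift along the tool's x, y, z normalised to -1 to 1, where 1 is 30 cm, a list of three; "yaw": the turn about the tool's z normalised to -1 to 1, where 1 is pi/4 rad. In form: [{"xyz": [dx, dy, dz], "yaw": yaw}, ...]. A call has 1 to 8 rows; each row is the pose to reach, as a shift and turn from the pose commanded when the call began, along the tool's axes at that moment; what a row does not reach only later rows make up. A row lasts 1/10 s, in which the tool goes at most 50 mm and 8.59 degrees, less where a joint would pass 70% of its speed; a pose out of reach is approached as far as the arm can. A call with a number of a shift or a turn outside -1 to 1 is refused whole. A call with a gripper value outside its range is refused whole. "grip" is the opening, from 0 (shut) to 1 (fully open), set as the call begins (left out, the last holds). The fingers move at their own pace and stop on an object; the grip force is fixed at half the most. Time passes only in rows, so rows that repeat a pose let the fingers close. It gives the time, the measured TCP pose, the force, the opening and the grip force at its end, in the units of the state.
- readout.get_obs(): the state, without advancing time (a new reading comes with each control period).
- vision.camera(name): name is "scene" or "side" or "wrist"; returns (picture, depth): 420x560x3 uint8, red, green, blue; 420x560 float32, mm along the optical axis (not along the pixel's ray), 0 where there is no reading.
- vision.camera_info(name): a dict with "K" (3x3 intrinsics, pixels), "extrinsics" (4x4, takes a point from world to camera coordinates). Camera axes: x right, y down, z forward; pixel columns grow to the right and rows downward; lengths in mm; the calibration is good to about 2 mm. A picture is of the moment at which its call begins: read the wrist's pose just before it. camera_info takes no time and is no camera call; for the wrist camera it gives the pose at the moment of the call.
- bot.close_job(): hands the job in; it is judged then, once.
Trained networks look in the newest picture that a camera, given by its name, has taken for a name from the list of things; names that differ only in an ending like _2 or _b are one class to them, and where a whole thing is asked for, a point or a joint stands for the part that bears it (a point fixed in the world has none). Each returns a list of dicts, best first, with "conf" (0 to 1); they miss things now and then, are a little off and sometimes report something else, mostly with a low value. They report only what shows in the picture. A call takes as long as a camera call. They do not tell look-alikes from the thing itself.
- spotter.recognise(camera, target): "at" ([row, column] in pixels, amid what is visible of it).
- spotter.spot_point(camera, target): "at" ([row, column] in pixels: a listed point, or the origin of a listed thing).
The state is a dict: "clock": time; "qpos": joint angles; "qvel": joint speeds; "effort": joint torques, N m; "ee_pos": TCP position; "orientation": TCP orientation; "force": force on the tool from outside, world axes, zero at the start; "torque": the same for the moment, N m; "gripper_width": opening from 0.0 (shut) to 1.0 (fully open); "grasp_force": force on a finger pad.
Only numpy, scipy, OpenCV 4.12 (cv2) and the standard library are available. Lean on these libraries where they do the work, as an engineer would, in place of code of your own. Each camera call takes 0.05 s, during which the arm holds its last target. There are 200 camera calls.

### The job

Set out the cork mat for mending: draw the yellow ruler out from under the sewing box and lay it flat and centred along the painted band, stand the pin tin on the round painted spot behind it, and set the thimble upright on the middle of the tin's lid. Stand the red spool upright on the mat midway between the tin and the button bowl, and the blue spool upright on the mat midway between the tin and the jar. Do not shift the sewing box, the bowl or the jar.

Things in the scene. Friction and masses are not known exactly. Their poses are not given: they have to be found in the camera images.
- mat: cork mat fixed on the table, 160 mm deep (x, away from the robot), 240 mm wide (y, to the left), 4 mm thick, turned up to 9 degrees. Origin: centre of its underside. Painted dark on it: a band 36 mm wide, 200 mm long along y, centred at x = -50 mm (nearer the robot), y = 0; a round spot 74 mm across, centred at x = +30 mm, y = 0.
- mat_spot (a point): centre of the round painted spot, on the mat's top face (4 mm above the table).
- sewing_box: wooden tiered sewing box, 160 mm deep (x), 180 mm wide (y), 138 mm high (161 with handle), lid overhangs 4 mm, loose, 0.9 kg. Stands on four 20 mm square corner feet: a 10 mm high gap under it, 140 mm wide between the front feet. Origin: centre of its underside, on the table; front faces -x, roughly to the robot, with brass knobs standing out 10 mm.
- ruler: yellow flat rigid ruler with black ticks, 180 mm long (x), 28 mm wide (y), 6 mm thick, 35 g, lying on the table. Origin: centre of its underside. The +x end, 60 to 80 mm of it, is under the sewing box between its feet; the rest sticks out of the box's front. The box does not press on it; it slides out freely lengthwise.
- pin_tin: round steel pin tin with a twist lid (shut), 62 mm in diameter, 36 mm high with a flat top, 100 to 200 g, standing loose on the table. Origin at the centre of its underside, z up.
- thimble: orange plastic thimble standing on its open end, 21 mm in diameter at the foot, 19.6 mm at 18 mm up, 24 mm high, 12 g, loose on the table. Origin at the centre of its foot, z up.
- red_spool: red wooden spool, an upright plain cylinder 36 mm in diameter and 44 mm high, hole in the top, about 30 g, standing loose on the table. Origin at the centre of its underside, z up.
- blue_spool: blue wooden spool, an upright plain cylinder 36 mm in diameter and 44 mm high, hole in the top, about 30 g, standing loose on the table. Origin at the centre of its underside, z up.
- button_bowl: white ceramic bowl with buttons in it, 90 mm across the rim, 44 mm high, loose on the table just off the left or the right end of the mat, level with the round spot (about 176 mm from it). Origin at the centre of its underside.
- jar: closed amber glass jar with a green lid, 60 mm in diameter, 70 mm high, loose on the table just off the other end of the mat, also level with the round spot (about 176 mm from it). Origin at the centre of its underside.
There are look-alikes about, which are no part of the job. Leave any green or orange look-alike of the pin_tin alone. What is shaped like the blue_spool but white is not meant.

How it is judged (in metres and radians):
At the end, for the whole second after the job is handed in: Ruler flat on the band (14 mm across, 25 mm along, 8 deg), tin on the spot (14 mm), thimble upright on it (12 mm), red spool on the mat within 108 mm of tin and bowl, blue of tin and jar, both within 20 mm of the spot's cross line; all at rest; box, bowl, jar moved under 12 mm (angle between the x axis of ruler and the y axis of mat, either way round below 0.15 rad and angle between each of ruler, pin_tin, red_spool, blue_spool's own z axis and vertical below 0.06 rad and x of ruler in the frame of mat between -0.064 and -0.036 m and y of ruler in the frame of mat between -0.025 and 0.025 m and z of ruler in the frame of mat between 0.001 and 0.008 m and horizontal distance between pin_tin and mat_spot below 0.014 m and z of pin_tin in the frame of mat between 0.001 and 0.008 m and horizontal distance between thimble and pin_tin below 0.012 m and angle between thimble's own z axis and vertical below 0.1 rad and z of thimble in the frame of pin_tin between 0.032 and 0.04 m and horizontal distance between each of red_spool, blue_spool and pin_tin below 0.108 m and horizontal distance between red_spool and button_bowl below 0.108 m and x of red_spool in the frame of mat between 0.01 and 0.05 m and z of red_spool in the frame of mat between 0.001 and 0.008 m and horizontal distance between blue_spool and jar below 0.108 m and x of blue_spool in the frame of mat between 0.01 and 0.05 m and z of blue_spool in the frame of mat between 0.001 and 0.008 m and linear speed of each of ruler, pin_tin, thimble, red_spool, blue_spool below 0.02 m/s and distance of each of sewing_box, button_bowl, jar from where it was at the start of the episode below 0.012 m); the robot touches nothing.
It fails at once if the sewing box is shifted by more than 12 mm (distance of sewing_box from where it was at the start of the episode above 0.012 m).
It fails at once if the button bowl is shifted by more than 12 mm (distance of button_bowl from where it was at the start of the episode above 0.012 m).
It fails at once if the jar is shifted by more than 12 mm (distance of jar from where it was at the start of the episode above 0.012 m).
It fails at once if the box, bowl or jar is tipped (angle between any of sewing_box, button_bowl, jar's own z axis and vertical above 0.12 rad).
It also fails if it takes over 128 s, if anything falls off the work surface, if the arm or the gripper's body presses on something with over 40 N, if the wrist force passes 120 N, or if a joint passes its speed limit or range.

## Working session

There is one attempt and no reset: what is moved stays moved. The work goes in short steps, Python scripts to look and compute and a tool call to move; the robot and the scene stay as the last step left them, time stands still between calls to the robot, and variables do not carry over. Pictures are saved under pics/ and viewed, at most 14 in all, crops included, and the job is handed in when it is done.

Besides the shell and the picture viewer there is one more tool, called after "Request:" as a command line: name --argument value ..., lists and objects as JSON in quotes. carry_out: Moves the arm, as the interface text tells. Scaled input: -1 to 1 covers 30 cm each way for a shift and pi/4 rad each way for a turn. Its arguments: {"type":"object","properties":{"motion":{"type":"array","items":{"type":"object","properties":{"xyz":{"type":"array","items":{"type":"number","minimum":-1,"maximum":1}},"yaw":{"type":"number","minimum":-1,"maximum":1}}}},"grip":{"type":"number"}},"required":["motion"]}

```bash
mkdir -p pics; cat > h.py <<'E'
import numpy as np, cv2
from workcell import readout, vision, bot, spotter
def snap(cam,name=None):
    p,d=vision.camera(cam); i=vision.camera_info(cam)
    if name: cv2.imwrite(f'pics/{name}.png',p[:,:,::-1])
    return p,d,np.array(i['K']),np.array(i['extrinsics'])
def cloud(d,K,E):
    h,w=d.shape; c,r=np.meshgrid(np.arange(w),np.arange(h))
    P=np.stack([(c-K[0,2])/K[0,0]*d,(r-K[1,2])/K[1,1]*d,d],-1)
    return (P-E[:3,3])@E[:3,:3]
def ray(rc,z,K,E):
    v=np.linalg.inv(K)@np.array([rc[1],rc[0],1.]); R=E[:3,:3]; o=-R.T@E[:3,3]; v=R.T@v
    return o+v*(z-o[2])/v[2]
E
python3 - <<'E'
from h import *
o=readout.get_obs(); print(o); print(bot.grip_depth)
for cam in ['scene','side']:
    p,d,K,E=snap(cam,cam+'0')
    W=cloud(d,K,E); print(cam,K[0,0],(-E[:3,:3].T@E[:3,3]).round())
    np.savez(cam+'0.npz',p=p,d=d,K=K,E=E)
    for t in ['mat','mat_spot','sewing_box','ruler','pin_tin','thimble','red_spool','blue_spool','button_bowl','jar']:
        f=spotter.spot_point if t=='mat_spot' else spotter.recognise
        for q in f(cam,t)[:4]:
            r,c=np.array(q['at']).round().astype(int); print(t,round(q['conf'],2),r,c,W[min(r,419),min(c,559)].round())
E
```

```text
{'clock': 0.0, 'qpos': array([ 1.11279938,  0.41191327, -0.01272847,  1.59706729,  0.00561047,
        1.1343234 , -0.08219293]), 'qvel': array([ 0.00062229,  0.00070392, -0.0004457 ,  0.00242412, -0.00029406,
        0.00014506,  0.00063728]), 'effort': array([ 7.39368879e-04, -6.00618052e+01,  6.82130121e-01, -2.99407625e+01,
        1.38368239e-02,  1.06316042e-02, -2.57947272e-05]), 'ee_pos': array([ 237.24453548, -577.60167953,  197.13520144]), 'orientation': array([-8.07900514e-04,  9.81062021e-01,  1.93692045e-01, -2.21788814e-04]), 'force': array([-0.83002987, -0.25786329, -0.31335503]), 'torque': array([-0.03144227, -0.01037248,  0.0456182 ]), 'grasp_force': 0.0, 'gripper_width': 0.9993516662696521}
-18.700000000000003
scene 391.2815406919275 [1217. -254.  733.]
mat 0.63 269 244 [600. -83.   4.]
mat_spot 0.57 271 246 [608. -81.   4.]
sewing_box 0.76 195 398 [625. 315. 138.]
sewing_box 0.35 201 341 [456. 267.   6.]
ruler 0.58 197 344 [436. 289.  -1.]
pin_tin 0.75 234 181 [ 453. -203.   34.]
pin_tin 0.7 226 141 [ 385. -295.   34.]
pin_tin 0.55 209 178 [ 355. -191.   37.]
thimb
[... 242 characters left out ...]
r 0.69 288 175 [ 648. -252.   65.]
side 519.5934614084604 [-26. 877. 607.]
mat 0.67 189 270 [593. -79.   3.]
mat_spot 0.95 188 259 [617. -66.   5.]
sewing_box 0.94 267 142 [489. 441. 128.]
ruler 0.9 279 223 [468. 274.   5.]
pin_tin 0.97 194 389 [ 320. -168.   31.]
pin_tin 0.75 181 350 [ 424. -175.   33.]
pin_tin 0.67 173 388 [ 363. -267.   34.]
pin_tin 0.37 208 216 [625.  94.  21.]
thimble 0.42 151 356 [ 500. -376.   20.]
red_spool 0.94 223 289 [443.  78.  36.]
blue_spool 0.87 200 327 [427. -61.  32.]
blue_spool 0.62 208 354 [354. -47.  41.]
blue_spool 0.6 230 341 [347.  27.  26.]
button_bowl 0.93 207 216 [628.  91.  22.]
jar 0.57 152 295 [ 613. -231.   42.]
jar 0.43 284 225 [455. 285.   6.]
```

```bash
python3 - <<'E'
import cv2
for n,(a,b,c,d) in {'scene0':(150,330,80,440),'side0':(110,340,100,440)}.items():
    im=cv2.imread(f'pics/{n}.png')[a:b,c:d]; im=cv2.resize(im,None,fx=2.2,fy=2.2,interpolation=3); cv2.imwrite(f'pics/{n}c.png',im)
E
```

```text
(no output)
```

View pics/scene0c.png

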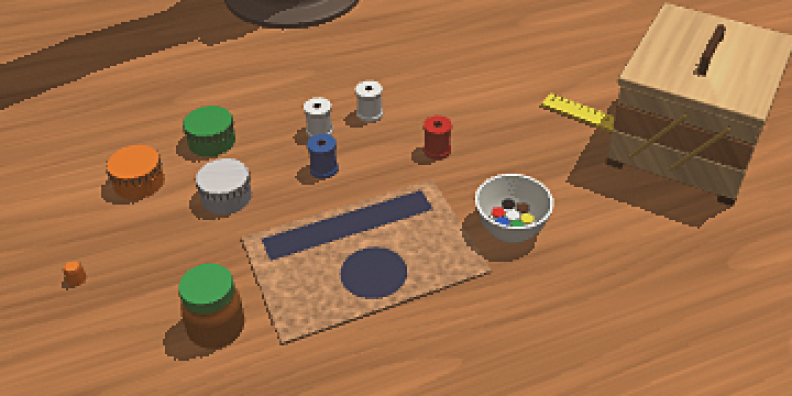

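View pics/side0c.png

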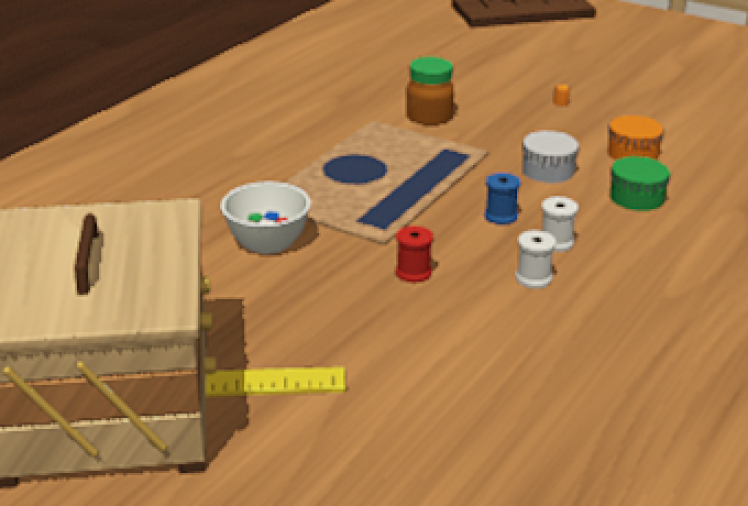

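The grey steel tin at scene (234,181) is the one meant, since the green (209,178) and orange (226,141) ones are look-alikes. The blue spool is at (223,226) and the red at (212,278); the two white ones are not meant. The bowl is at the left end of the mat and the jar at the right.

```bash
cat > fit.py <<'E'
from h import *
def hsv(p): return cv2.cvtColor(p,cv2.COLOR_RGB2HSV).astype(int)
def cam0(n):
    z=np.load(n+'0.npz'); return z['p'],z['d'],z['K'],z['E']
if __name__=='__main__':
  for n in ['scene','side']:
    p,d,K,E=cam0(n); W=cloud(d,K,E); H=hsv(p); x,y,z=W[...,0],W[...,1],W[...,2]; h,s,v=H[...,0],H[...,1],H[...,2]
    def near(a,b,r): return (x-a)**2+(y-b)**2<r*r
    def ontop(name,m,zt):
        m=m&(abs(z-zt)<5); rr,cc=np.nonzero(m)
        Q=np.array([ray((r,c),zt,K,E)[:2] for r,c in zip(rr,cc)],np.float32)
        (cx,cy),R=cv2.minEnclosingCircle(Q); print(n,name,len(Q),'enc',round(cx,1),round(cy,1),'R',round(R,1),'mean',Q.mean(0).round(1),'z',np.median(z[m]).round(1))
    ontop('tin',near(437,-187,55)&(s<60)&(y>-225),36)
    ontop('thimble',near(507,-379,30),22)
    ontop('red',near(452,70,35)&((h<8)|(h>172))&(s>130),44)
    ontop('blue',near(437,-70,35)&(h>105)&(h<130)&(s>100),44)
    ontop('bowl',near(615,97,60),44)
    ontop('jar',near(632,-240,50),70)
    # mat paint
    m=((h>105)&(h<135)&(s>50)&(v<110)&(abs(z-4)<6)&(x>480)).astype(np.uint8)
    k,L,st,ce=cv2.connectedComponentsWithStats(m)
    for i in np.argsort(-st[1:,4])[:2]+1:
        rr,cc=np.nonzero(L==i); Q=np.array([ray((r,c),4,K,E)[:2] for r,c in zip(rr,cc)],np.float32)
        print(n,'paint',len(Q),cv2.minAreaRect(Q),Q.mean(0))
    m=(h>24)&(h<34)&(s>150)&(v>100)&(abs(z-6)<8)&(y>200)
    rr,cc=np.nonzero(m);Q=np.array([ray((r,c),6,K,E)[:2] for r,c in zip(rr,cc)],np.float32)
    print(n,'ruler',len(Q),cv2.minAreaRect(Q))
    m=(abs(z-138)<4)&(y>150); print(n,'boxtop',m.sum(),cv2.minAreaRect(np.float32(W[m][:,:2])) if m.sum() else '')
E
python3 fit.py
```

```text
scene tin 297 enc 440.6 -200.7 R 32.2 mean [ 440.5 -199.3] z 35.1
scene thimble 43 enc 508.6 -379.0 R 10.5 mean [ 508.6 -379.8] z 21.3
scene red 86 enc 455.3 67.3 R 19.0 mean [455.6  67. ] z 43.3
scene blue 75 enc 434.3 -77.6 R 17.5 mean [433.8 -77. ] z 43.4
scene bowl 195 enc 610.6 97.2 R 45.9 mean [607.4  99.4] z 42.7
scene jar 384 enc 626.3 -250.3 R 27.9 mean [ 626.4 -250.9] z 69.3
scene paint 574 ((537.9058837890625, -78.3647232055664), (33.92551040649414, 197.86111450195312), 2.120697021484375) [538.27     -76.746155]
scene paint 171 ((617.7540283203125, -75.13862609863281), (70.61906433105469, 66.14897918701172), 68.4054946899414) [621.18665 -75.34231]
scene ruler 142 ((446.4035339355469, 269.8974609375), (82.32597351074219, 25.90929412841797), 36.15324401855469)
scene boxtop 3638 ((-241.99359130859375, 942.6602172851562), (1335.503173828125, 1878.9322509765625), 88.40370178222656)
side tin 248 enc 431.8 -194.7 R 35.9 mean [ 433.5 -192.8] z 35.5
side thimble 20 enc 501.8 -373.3 R 12.0 mean [ 502. -374.] z 21.4
side red 139 enc 450.0 73.8 R 21.9 mean [449.6  73. ] z 43.7
side blue 66 enc 431.5 -71.3 R 21.7 mean [428.6 -69.8] z 43.2
side bowl 237 enc 606.2 104.4 R 49.3 mean [607.2 101. ] z 42.6
side jar 144 enc 620.5 -241.4 R 32.6 mean [ 621.1 -242.9] z 69.3
side paint 499 ((539.2779541015625, -79.6213150024414), (32.54364776611328, 194.6409912109375), 2.4600625038146973) [538.9032  -74.03064]
side paint 269 ((618.616455078125, -76.69388580322266), (69.91629791259766, 59.221038818359375), 33.87569808959961) [618.7076  -76.28511]
side ruler 577 ((457.7825012207031, 280.67657470703125), (114.79792785644531, 31.963865280151367), 36.0544548034668)
side boxtop 6104 ((823.3021240234375, 257.8703308105469), (228.22836303710938, 821.611328125), 65.70164489746094)
```

```bash
cat > go.py <<'E'
import sys
from h import *
def plan(x,y,z,ang):
    o=readout.get_obs(); q=o['orientation']; p=np.array(o['ee_pos'])
    a=2*np.arctan2(q[2],q[1]); X=np.array([np.cos(a),np.sin(a),0]); Y=np.array([np.sin(a),-np.cos(a),0])
    s=np.array([x,y,z])-p; ya=np.degrees(a)-90
    t=(ang-ya+90)%180-90
    print('at',p.round(1),'axis',round((ya+90)%180-90,1),'| xyz',np.round([s@X/300,s@Y/300,-s[2]/300],3),'yaw',round(-t/45,3),'rows',round(max(np.linalg.norm(s)/50,abs(t)/8.59),1),'q7',round(o['qpos'][6],2))
if __name__=='__main__': plan(*map(float,sys.argv[1:5]))
E
python3 go.py 437 -197 180 2.35
```

```text
at [ 237.5 -578.1  198. ] axis -67.7 | xyz [ 1.098 -0.922  0.06 ] yaw -1.556 rows 8.6 q7 -0.08
```

Request:
carry_out --motion '[{"xyz": [0.55,-0.46,0.03],"yaw": -0.8},{"xyz": [0.55,-0.46,0.03],"yaw": -0.8},{"xyz": [0.55,-0.46,0.03],"yaw": -0.8},{"xyz": [0.55,-0.46,0.03],"yaw": -0.8},{"xyz": [0.55,-0.46,0.03],"yaw": -0.8}]' --grip 1

```text
clock: 1.6
ee_pos: [340.6, -382.7, 189.2]
orientation: [-0.0, 0.87, 0.492, 0.001]
force: [0.9, 0.4, 0.4]
gripper_width: 0.998
grasp_force: 0.0
```

```bash
python3 go.py 437 -197 180 2.35
```

```text
at [ 340.6 -382.7  189.2] axis -31.0 | xyz [ 0.696 -0.044  0.031] yaw -0.742 rows 4.2 q7 0.15
```

Request:
carry_out --motion '[{"xyz": [0.696,-0.044,0.03],"yaw": -0.742},{"xyz": [0.696,-0.044,0.03],"yaw": -0.742},{"xyz": [0.696,-0.044,0.03],"yaw": -0.742},{"xyz": [0.696,-0.044,0.03],"yaw": -0.742},{"xyz": [0.696,-0.044,0.03],"yaw": -0.742},{"xyz": [0.696,-0.044,0.03],"yaw": -0.742}]'

```text
clock: 2.2
ee_pos: [436.9, -201.7, 180.1]
orientation: [0.0, 0.696, 0.718, 0.0]
force: [-0.1, -0.3, -0.6]
gripper_width: 0.997
grasp_force: 0.0
```

```bash
cat > wl.py <<'E'
# wl.py name zt x y r : points within 4 mm of top height zt near (x,y), circle fit
from h import *
import sys
n=sys.argv[1]; zt,a,b,r=map(float,sys.argv[2:6])
p,d,K,E=snap('wrist',n); W=cloud(d,K,E)
m=(abs(W[...,2]-zt)<2.5)&(np.hypot(W[...,0]-a,W[...,1]-b)<r)
Q=W[m][:,:2]; (cx,cy),R=cv2.minEnclosingCircle(np.float32(Q)) if len(Q) else ((0,0),0)
print(len(Q),'enc',round(cx,1),round(cy,1),round(R,1),'mean',Q.mean(0).round(1),'mid',((np.percentile(Q,1,0)+np.percentile(Q,99,0))/2).round(1),'span',np.ptp(Q,0).round(1),'z',np.median(W[...,2][m]).round(1))
E
python3 wl.py w1 36 437 -197 50; python3 go.py 437 -197 60 2.35
```

```text
2319 enc 436.0 -202.6 31.5 mean [ 436.2 -201.7] mid [ 436.3 -202.2] span [61.8 60.9] z 35.8
at [ 436.  -203.7  180. ] axis 1.7 | xyz [0.022 0.004 0.4  ] yaw -0.015 rows 2.4 q7 0.26
```

View pics/w1.png

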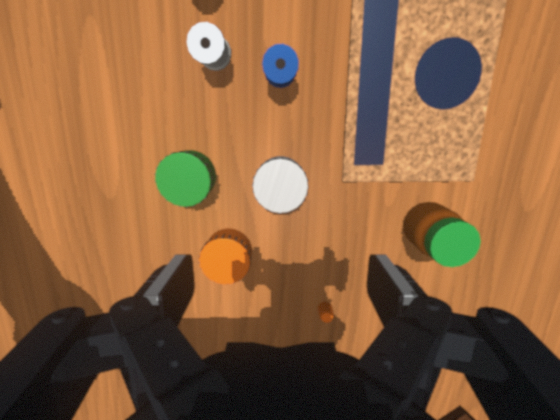

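The view shows the steel tin at (186,280), clearly grey. The arm was still settling when I took it, so I'll measure everything in view again.

```bash
cat > wm.py <<'E'
from h import *
p,d,K,E=snap('wrist'); W=cloud(d,K,E); H=cv2.cvtColor(p,cv2.COLOR_RGB2HSV).astype(int)
h,s,v=H[...,0],H[...,1],H[...,2]
def top(n,zt,a,b,r):
    m=(abs(W[...,2]-zt)<2.5)&(np.hypot(W[...,0]-a,W[...,1]-b)<r); Q=np.float32(W[m][:,:2])
    if len(Q)>20: print(n,len(Q),np.array(cv2.minEnclosingCircle(Q)[0]).round(1),round(cv2.minEnclosingCircle(Q)[1],1),Q.mean(0).round(1))
top('tin',36,436,-202,50);top('thimble',23,505,-376,30);top('blue',44,433,-74,30);top('red',44,452,70,40);top('jar',70,623,-246,50);top('bowl',43,608,101,60)
m=((h>105)&(h<135)&(s>50)&(v<110)&(abs(W[...,2]-4)<3)&(W[...,0]>490)).astype(np.uint8)
k,L,st,ce=cv2.connectedComponentsWithStats(m)
for i in np.argsort(-st[1:,4])[:2]+1: print('paint',st[i],cv2.minAreaRect(np.float32(W[L==i][:,:2])),W[L==i][:,:2].mean(0).round(1))
E
python3 wm.py; python3 go.py 436 -202 8 2.35
```

```text
tin 2323 [ 436.7 -201.6] 31.4 [ 436.6 -200.8]
thimble 109 [ 504.5 -380.1] 8.9 [ 504.  -379.8]
blue 1149 [433.  -77.9] 17.9 [433.  -77.8]
jar 1820 [ 623.3 -251.8] 27.0 [ 623.1 -250.7]
paint [ 357    0   41  162 4665] ((538.5910034179688, -93.26716613769531), (32.98955154418945, 167.08782958984375), 2.1388118267059326) [538.3 -86.8]
paint [ 417   36   65   70 3502] ((617.8754272460938, -76.00420379638672), (70.79389953613281, 69.78189086914062), 49.797054290771484) [617.9 -75.2]
at [ 435.5 -204.7  179.9] axis 1.6 | xyz [0.009 0.002 0.573] yaw -0.017 rows 3.4 q7 0.26
```

Request:
carry_out --motion '[{"xyz": [0.01,0.002,0.3],"yaw": -0.015},{"xyz": [0.01,0.002,0.4],"yaw": -0.015},{"xyz": [0.01,0.002,0.4],"yaw": -0.015},{"xyz": [0.01,0.002,0.4],"yaw": -0.015},{"xyz": [0.01,0.002,0.4],"yaw": -0.015}]'

```text
clock: 2.8
ee_pos: [436.3, -201.6, 60.4]
orientation: [-0.0, 0.693, 0.721, -0.0]
force: [0.7, -0.7, 0.1]
gripper_width: 1.002
grasp_force: 0.0
```

```bash
python3 go.py 436.5 -201.5 8 2.35
```

```text
at [ 436.3 -201.6   60.4] axis 2.2 | xyz [0.    0.001 0.175] yaw -0.002 rows 1.0 q7 0.16
```

Request:
carry_out --motion '[{"xyz": [0,0,0.1],"yaw": 0},{"xyz": [0,0,0.175],"yaw": 0},{"xyz": [0,0,0.175],"yaw": 0},{"xyz": [0,0,0.175],"yaw": 0}]'

```text
clock: 3.2
ee_pos: [437.4, -201.0, 9.0]
orientation: [0.001, 0.692, 0.721, 0.0]
force: [0.1, 0.3, -0.1]
gripper_width: 0.999
grasp_force: 0.0
```

Request:
carry_out --motion '[{"xyz": [0,0,0],"yaw": 0},{"xyz": [0,0,0],"yaw": 0},{"xyz": [0,0,0],"yaw": 0},{"xyz": [0,0,0],"yaw": 0},{"xyz": [0,0,0],"yaw": 0},{"xyz": [0,0,0],"yaw": 0},{"xyz": [0,0,0],"yaw": 0}]' --grip 0

```text
clock: 3.9
ee_pos: [436.5, -200.1, 7.5]
orientation: [-0.0, 0.692, 0.722, -0.0]
force: [-0.1, -0.1, -0.9]
gripper_width: 0.0
grasp_force: 0.0
```

```bash
python3 go.py 617.9 -75.6 60 2.35
```

```text
at [ 436.5 -200.1    7.5] axis 2.4 | xyz [ 0.389  0.621 -0.175] yaw 0.001 rows 4.5 q7 0.11
```

```bash
python3 - <<'E'
from h import *
a,*_=snap('wrist');b,*_=snap('side')
b=cv2.resize(b[110:340,200:480],(682,560)); cv2.imwrite('pics/m1.png',cv2.resize(np.hstack([cv2.resize(a,(747,560)),b]),None,fx=.55,fy=.55)[:,:,::-1])
print(readout.get_obs())
E
```

```text
{'clock': 4.0, 'qpos': array([ 0.63078923,  0.46684182, -0.37317895,  2.09425871,  0.28307171,
        0.62791094,  0.10517072]), 'qvel': array([-6.06618251e-04,  7.37351181e-04, -3.68219206e-04, -1.29181007e-03,
       -7.29402731e-04, -2.32103182e-03, -3.56116321e-05]), 'effort': array([ 4.94777632e-03, -5.09347200e+01, -3.81236807e+00, -1.86551946e+01,
        8.41540808e-03,  3.10406496e-03,  3.87700375e-04]), 'ee_pos': array([ 436.50500849, -200.08110921,    7.41079393]), 'orientation': array([-8.54041464e-05,  6.92121634e-01,  7.21780877e-01, -4.07318972e-05]), 'force': array([-0.06867808, -0.5559156 ,  0.41031548]), 'torque': array([-0.04303133, -0.03467758,  0.02249065]), 'grasp_force': 0.0, 'gripper_width': -0.006027169270694536}
```

View pics/m1.png

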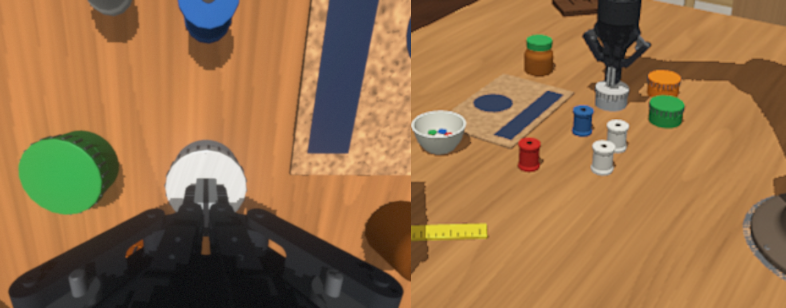

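```bash
python3 - <<'E'
from h import *
for cam in ['wrist','scene','side']:
    p,d,K,E=snap(cam); W=cloud(d,K,E)
    m=(abs(W[...,2]-36)<2.5)&(np.hypot(W[...,0]-437,W[...,1]+195)<60); Q=np.float32(W[m][:,:2])
    print(cam,m.sum(),cv2.minEnclosingCircle(Q),Q.mean(0))
    g=(p.max(-1)<70)&(np.hypot(W[...,0]-437,W[...,1]+201)<25)&(W[...,2]>5)&(d>0)
    print(' dark near TCP: z pct',np.percentile(W[...,2][g],[0,2,10,50]).round(1) if g.any() else None)
E
```

```text
wrist 5383 ((437.1550598144531, -200.61143493652344), 31.633007049560547) [ 436.69214 -190.18521]
 dark near TCP: z pct [ 46.9  65.4  87.8 122.2]
scene 218 ((437.72802734375, -201.59991455078125), 31.395029067993164) [ 442.6515  -202.87344]
 dark near TCP: z pct [ 40.2  51.9  88.1 433.3]
side 180 ((435.62017822265625, -196.65036010742188), 31.516740798950195) [ 433.166   -192.64403]
 dark near TCP: z pct [ 46.8  53.8  71.6 112.5]
```

```bash
python3 - <<'E'
from h import *
for cam in ['wrist','scene','side']:
    p,d,K,E=snap(cam); W=cloud(d,K,E)
    m=(np.hypot(W[...,0]-436.5,W[...,1]+200)<28)&(W[...,2]>38.5)&(d>0)&(W[...,2]<150)
    rr,cc=np.nonzero(m); P=W[m]; i=np.argsort(P[:,2])[:60:5]
    print(cam,m.sum()); print(np.c_[P[i].round(1),rr[i],cc[i],p[m][i]])
    if cam!='wrist':
        q=E[:3,:3]@np.array([436.5,-200,7.5])+E[:3,3]; u=K@q; print('tcp pix',u[:2]/u[2])
E
```

```text
wrist 25619
[[ 431.8 -188.4   44.3  243.   271.   160.   159.   154. ]
 [ 437.9 -188.    44.7  243.   283.   143.   143.   138. ]
 [ 436.9 -187.9   44.9  243.   281.   140.   140.   135. ]
 [ 430.7 -188.1   45.2  243.   269.   169.   168.   164. ]
 [ 439.4 -187.7   45.2  243.   286.   161.   160.   155. ]
 [ 433.8 -187.8   45.4  243.   275.   155.   154.   149. ]
 [ 439.9 -188.    45.8  244.   287.   127.   127.   125. ]
 [ 441.4 -187.3   46.   243.   290.   166.   165.   161. ]
 [ 447.7 -191.8   46.4  252.   302.   111.   108.   105. ]
 [ 445.2 -191.8   46.7  252.   297.   105.   103.   101. ]
 [ 428.9 -192.4   46.8  252.   265.   105.   103.    99. ]
 [ 427.9 -192.4   46.9  252.   263.   102.    99.    96. ]]
scene 204
[[ 421.7 -214.5   38.8  226.   174.   117.   112.   110. ]
 [ 443.2 -192.2   42.6  228.   184.    43.    37.    33. ]
 [ 439.9 -188.4   45.5  226.   185.   106.   102.   102. ]
 [ 443.6 -209.4   48.9  228.   177.    76.    73.    72. ]
 [ 442.8 -206.4   50.6  227.   178.    74.    69.    69. ]
 [ 445.9 -196.3   53.3  226.   182.    50.    40.    35. ]
 [ 444.3 -206. 
[... 429 characters left out ...]
 178.   175. ]
 [ 436.7 -189.5   42.3  174.   348.    86.    85.    80. ]
 [ 438.5 -186.9   45.6  173.   347.    94.    93.    91. ]
 [ 425.  -203.5   48.1  171.   355.    91.    90.    86. ]
 [ 436.  -186.8   49.1  172.   348.    61.    61.    59. ]
 [ 431.2 -193.5   50.4  171.   351.   103.   103.   101. ]
 [ 436.6 -187.5   51.4  171.   348.    59.    59.    57. ]
 [ 433.5 -186.7   52.5  171.   349.   108.   108.   105. ]
 [ 447.8 -187.9   53.6  169.   344.   120.    84.    57. ]
 [ 424.2 -194.8   54.5  170.   354.    21.    20.    25. ]
 [ 425.1 -190.8   55.9  170.   353.    28.    28.    32. ]
 [ 426.3 -187.5   56.8  170.   352.    52.    52.    55. ]]
tcp pix [348.77109417 184.97359685]
```

The tin hasn't moved. The cameras put the shut fingertips at z≈43 while the TCP reads 7.5, so the real tips sit about 35 mm above the reading. I'll open, go lower in steps, and watch the force.

Request:
carry_out --motion '[{"xyz": [0,0,-0.03],"yaw": 0},{"xyz": [0,0,-0.03],"yaw": 0},{"xyz": [0,0,-0.03],"yaw": 0},{"xyz": [0,0,-0.03],"yaw": 0},{"xyz": [0,0,-0.03],"yaw": 0},{"xyz": [0,0,-0.03],"yaw": 0}]' --grip 1

```text
clock: 4.9
ee_pos: [436.5, -200.0, 16.4]
orientation: [-0.0, 0.692, 0.722, -0.0]
force: [-0.2, -0.1, -0.0]
gripper_width: 0.988
grasp_force: 0.0
```

Request:
carry_out --motion '[{"xyz": [0,-0.003,0.05],"yaw": 0},{"xyz": [0,-0.003,0.08],"yaw": 0},{"xyz": [0,-0.003,0.1],"yaw": 0},{"xyz": [0,-0.003,0.1],"yaw": 0}]'

```text
clock: 5.3
ee_pos: [435.0, -199.8, -14.4]
orientation: [-0.001, 0.692, 0.722, -0.0]
force: [0.2, -0.2, -0.9]
gripper_width: 0.999
grasp_force: 0.0
```

```bash
python3 - <<'E'
from h import *
p,d,K,E=snap('wrist'); W=cloud(d,K,E); print(readout.get_obs()['ee_pos'],readout.get_obs()['force'])
# fingertips: lower points standing beside the tin along x
for s in (-1,1):
    m=(abs(W[...,1]+201)<14)&(s*(W[...,0]-436.5)>33)&(s*(W[...,0]-436.5)<62)&(d>0)&(d<330)&(W[...,2]>6)
    P=W[m]; i=np.argsort(P[:,2])[:60:10]; print(P[i].round(1))
b,*_=snap('side'); cv2.imwrite('pics/m2.png',cv2.resize(b[120:220,290:430],(700,500))[:,:,::-1])
E
```

```text
[ 435.45058654 -199.89157497  -13.87035495] [ 0.08484159 -0.12902548 -0.99914454]
[[ 393.2 -203.7   32. ]
 [ 393.4 -205.2   33.2]
 [ 393.1 -193.    33.7]
 [ 393.3 -203.    34.2]
 [ 393.1 -198.5   34.4]
 [ 392.5 -191.4   34.8]]
[[ 478.7 -193.9   32.2]
 [ 479.  -202.6   33.2]
 [ 478.8 -201.3   33.5]
 [ 478.6 -197.7   34.1]
 [ 477.9 -189.    34.5]
 [ 478.4 -189.9   34.7]]
```

View pics/m2.png

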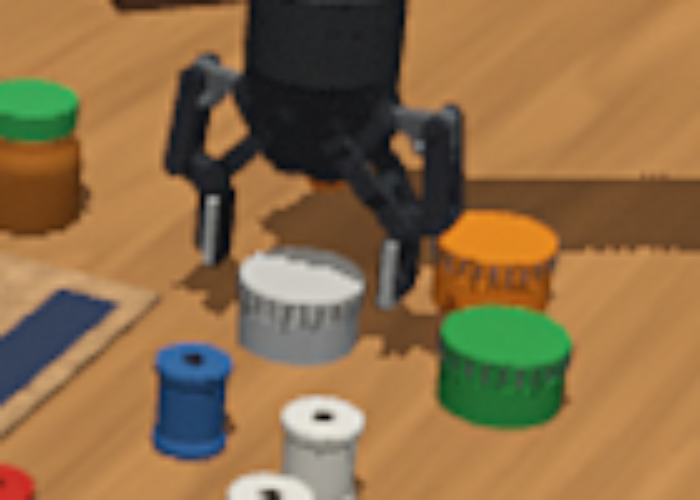

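The side view shows the open fingertips astride the tin at about lid height (z≈31) with the reading at −14. The tip offset is therefore about +32 mm. I'll go 19 mm lower and grip.

Request:
carry_out --motion '[{"xyz": [-0.004,0.003,0.03],"yaw": 0},{"xyz": [-0.004,0.003,0.05],"yaw": 0},{"xyz": [-0.004,0.003,0.063],"yaw": 0},{"xyz": [-0.004,0.003,0.063],"yaw": 0}]'

```text
clock: 5.8
ee_pos: [436.1, -201.1, -33.1]
orientation: [-0.001, 0.692, 0.722, -0.0]
force: [-0.3, -0.2, 0.2]
gripper_width: 1.003
grasp_force: 0.0
```

Request:
carry_out --motion '[{"xyz": [0,0,0],"yaw": 0},{"xyz": [0,0,0],"yaw": 0},{"xyz": [0,0,0],"yaw": 0},{"xyz": [0,0,0],"yaw": 0},{"xyz": [0,0,0],"yaw": 0}]' --grip 0

```text
clock: 6.3
ee_pos: [436.7, -201.3, -31.9]
orientation: [0.0, 0.692, 0.722, -0.0]
force: [-2.3, 1.3, 5.2]
gripper_width: 0.709
grasp_force: 64.6
```

```bash
python3 go.py 617.9 -75.6 20 2.35
```

```text
at [ 436.7 -201.3  -31.9] axis 2.4 | xyz [ 0.393  0.621 -0.173] yaw 0.001 rows 4.5 q7 0.06
```

Request:
carry_out --motion '[{"xyz": [0,0,-0.13],"yaw": 0},{"xyz": [0.1,0.15,-0.17],"yaw": 0},{"xyz": [0.2,0.3,-0.17],"yaw": 0},{"xyz": [0.3,0.45,-0.17],"yaw": 0},{"xyz": [0.393,0.621,-0.17],"yaw": 0},{"xyz": [0.393,0.621,-0.17],"yaw": 0},{"xyz": [0.393,0.621,-0.17],"yaw": 0}]'

```text
clock: 7.0
ee_pos: [620.5, -71.7, 18.4]
orientation: [-0.0, 0.691, 0.723, 0.002]
force: [-1.2, -0.1, -2.3]
gripper_width: 0.707
grasp_force: 66.5
```

```bash
python3 go.py 617.9 -75.6 -27.5 2.35
```

```text
at [620.5 -71.7  18.4] axis 2.7 | xyz [-0.013 -0.009  0.153] yaw 0.007 rows 0.9 q7 -0.16
```

Request:
carry_out --motion '[{"xyz": [0,0,0.05],"yaw": 0},{"xyz": [0,0,0.1],"yaw": 0},{"xyz": [0,0,0.13],"yaw": 0},{"xyz": [0,0,0.13],"yaw": 0}]'

```text
clock: 7.4
ee_pos: [615.4, -76.7, -22.8]
orientation: [-0.002, 0.693, 0.721, -0.001]
force: [0.5, 0.1, -1.7]
gripper_width: 0.71
grasp_force: 66.5
```

```bash
python3 go.py 617.9 -75.6 -27.5 2.35
```

```text
at [615.4 -76.7 -22.8] axis 2.3 | xyz [0.003 0.008 0.016] yaw -0.0 rows 0.1 q7 -0.18
```

Request:
carry_out --motion '[{"xyz": [0,0.004,0.01],"yaw": 0},{"xyz": [0,0.004,0.016],"yaw": 0},{"xyz": [0,0.004,0.016],"yaw": 0},{"xyz": [0,0.004,0.016],"yaw": 0}]'

```text
clock: 7.8
ee_pos: [619.2, -75.7, -24.8]
orientation: [0.0, 0.692, 0.722, 0.0]
force: [-0.8, 0.3, -1.4]
gripper_width: 0.712
grasp_force: 66.5
```

Request:
carry_out --motion '[{"xyz": [0,0,0],"yaw": 0},{"xyz": [0,0,0],"yaw": 0},{"xyz": [0,0,0],"yaw": 0},{"xyz": [0,0,0],"yaw": 0}]' --grip 1

```text
clock: 8.2
ee_pos: [619.2, -75.7, -25.0]
orientation: [0.0, 0.692, 0.722, 0.0]
force: [0.5, 1.0, -0.5]
gripper_width: 0.999
grasp_force: 0.0
```

Request:
carry_out --motion '[{"xyz": [0,0,-0.13],"yaw": 0},{"xyz": [0,0,-0.3],"yaw": 0},{"xyz": [0,0,-0.45],"yaw": 0},{"xyz": [0,0,-0.6],"yaw": 0},{"xyz": [0,0,-0.6],"yaw": 0},{"xyz": [0,0,-0.6],"yaw": 0}]'

```text
clock: 8.8
ee_pos: [619.7, -75.8, 156.2]
orientation: [0.001, 0.692, 0.722, 0.001]
force: [-0.8, -0.3, -0.9]
gripper_width: 1.002
grasp_force: 0.0
```

```bash
sed -i "s/top('tin',36,436,-202,50)/top('tin',40,618,-75,50)/" wm.py; python3 wm.py; python3 go.py 505 -379 60 2.35
```

```text
tin 2415 [618.5 -74.6] 31.1 [618.  -74.3]
blue 959 [432.2 -76.9] 18.2 [432.6 -76.5]
red 1466 [451.5  68.3] 18.1 [451.9  68.8]
jar 284 [ 623.3 -234.8] 20.5 [ 623.3 -231.7]
bowl 734 [608.   92.8] 43.8 [608.6  70.4]
paint [ 187   93   39  170 4349] ((536.7911987304688, -77.81748962402344), (31.895404815673828, 196.07179260253906), 2.1303322315216064) [536.4 -67.3]
paint [284 157   2   1   2] ((622.369873046875, -42.853240966796875), (1.1111201047897339, 0.0), -177.86875915527344) [622.4 -42.9]
at [618.7 -75.8 154.6] axis 2.4 | xyz [-0.994 -0.421  0.315] yaw 0.001 rows 6.7 q7 -0.09
```

Request:
carry_out --motion '[{"xyz": [-0.2,-0.08,0],"yaw": 0},{"xyz": [-0.4,-0.16,0],"yaw": 0},{"xyz": [-0.6,-0.25,0],"yaw": 0},{"xyz": [-0.8,-0.34,0.1],"yaw": 0},{"xyz": [-0.996,-0.421,0.2],"yaw": 0},{"xyz": [-0.996,-0.421,0.3],"yaw": 0},{"xyz": [-0.996,-0.421,0.3],"yaw": 0},{"xyz": [-0.996,-0.421,0.3],"yaw": 0}]'

```text
clock: 9.65
ee_pos: [497.2, -384.6, 57.9]
orientation: [-0.005, 0.695, 0.719, -0.003]
force: [-1.2, -0.0, 0.0]
gripper_width: 0.999
grasp_force: 0.0
```

```bash
python3 wl.py w2 23 505 -379 25; python3 go.py 505 -379.5 -28 2.35
```

```text
330 enc 508.4 -376.7 9.5 mean [ 508.4 -375.6] mid [ 508.5 -376.2] span [18.5 18.4] z 24.5
at [ 500.3 -381.5   60. ] axis 2.1 | xyz [0.006 0.016 0.293] yaw -0.006 rows 1.8 q7 0.42
```

Request:
carry_out --motion '[{"xyz": [0,0,0.1],"yaw": 0},{"xyz": [0,0,0.1],"yaw": 0},{"xyz": [0,0,0.1],"yaw": 0},{"xyz": [0,0,0.1],"yaw": 0}]'

```text
clock: 10.1
ee_pos: [506.3, -378.9, 35.8]
orientation: [0.0, 0.692, 0.722, 0.0]
force: [-0.9, 0.4, 0.2]
gripper_width: 1.003
grasp_force: 0.0
```

```bash
python3 wl.py w2 23 505 -379 25; python3 go.py 505 -379.5 -28 2.35
```

```text
450 enc 505.6 -380.1 8.9 mean [ 505.5 -379.5] mid [ 505.6 -379.9] span [17.4 16.9] z 23.2
at [ 506.4 -379.2   36.1] axis 2.5 | xyz [-0.001 -0.005  0.214] yaw 0.002 rows 1.3 q7 0.41
```

Request:
carry_out --motion '[{"xyz": [-0.001,-0.003,0.1],"yaw": 0},{"xyz": [-0.001,-0.003,0.18],"yaw": 0},{"xyz": [-0.001,-0.003,0.214],"yaw": 0},{"xyz": [-0.001,-0.003,0.214],"yaw": 0}]'

```text
clock: 10.55
ee_pos: [504.0, -379.3, -30.0]
orientation: [-0.001, 0.692, 0.722, -0.0]
force: [0.6, 0.4, -0.5]
gripper_width: 1.003
grasp_force: 0.0
```

Request:
carry_out --motion '[{"xyz": [0,0,0],"yaw": 0},{"xyz": [0,0,0],"yaw": 0},{"xyz": [0,0,0],"yaw": 0},{"xyz": [0,0,0],"yaw": 0},{"xyz": [0,0,0],"yaw": 0},{"xyz": [0,0,0],"yaw": 0},{"xyz": [0,0,0],"yaw": 0}]' --grip 0

```text
clock: 11.25
ee_pos: [504.8, -380.2, -28.5]
orientation: [0.001, 0.692, 0.722, 0.0]
force: [-1.1, 0.7, 5.6]
gripper_width: 0.204
grasp_force: 58.7
```

```bash
python3 go.py 618.3 -75 80 2.35
```

```text
at [ 504.8 -380.2  -28.5] axis 2.4 | xyz [ 1.001  0.42  -0.362] yaw 0.001 rows 6.9 q7 0.38
```

Request:
carry_out --motion '[{"xyz": [0,0,-0.15],"yaw": 0},{"xyz": [0.05,0.02,-0.3],"yaw": 0},{"xyz": [0.2,0.08,-0.36],"yaw": 0},{"xyz": [0.35,0.15,-0.36],"yaw": 0},{"xyz": [0.5,0.21,-0.36],"yaw": 0},{"xyz": [0.65,0.27,-0.36],"yaw": 0},{"xyz": [0.8,0.335,-0.36],"yaw": 0},{"xyz": [0.9,0.38,-0.36],"yaw": 0}]'

```text
clock: 12.05
ee_pos: [608.0, -100.7, 78.9]
orientation: [-0.0, 0.691, 0.723, 0.001]
force: [0.7, -0.1, 0.2]
gripper_width: 0.205
grasp_force: 58.8
```

Request:
carry_out --motion '[{"xyz": [0.06,0.025,0],"yaw": 0},{"xyz": [0.1,0.04,0],"yaw": 0},{"xyz": [0.1,0.04,0],"yaw": 0},{"xyz": [0.1,0.04,0],"yaw": 0},{"xyz": [0.1,0.04,0],"yaw": 0}]'

```text
clock: 12.55
ee_pos: [617.3, -77.1, 78.5]
orientation: [0.0, 0.693, 0.721, -0.001]
force: [0.2, -0.3, -0.7]
gripper_width: 0.203
grasp_force: 58.8
```

```bash
python3 go.py 618.3 -75 12.5 2.35
```

```text
at [617.3 -77.1  78.5] axis 2.3 | xyz [0.007 0.004 0.22 ] yaw -0.002 rows 1.3 q7 -0.12
```

Request:
carry_out --motion '[{"xyz": [0.003,0.002,0.1],"yaw": 0},{"xyz": [0.003,0.002,0.17],"yaw": 0},{"xyz": [0.003,0.002,0.205],"yaw": 0},{"xyz": [0.003,0.002,0.215],"yaw": 0},{"xyz": [0.003,0.002,0.215],"yaw": 0},{"xyz": [0.003,0.002,0.215],"yaw": 0}]'

```text
clock: 13.15
ee_pos: [619.1, -74.2, 15.1]
orientation: [0.001, 0.692, 0.722, 0.0]
force: [0.4, 0.7, -0.2]
gripper_width: 0.201
grasp_force: 58.8
```

```bash
python3 go.py 618.3 -75 12.5 2.35
```

```text
at [619.1 -74.2  15.1] axis 2.4 | xyz [-0.003 -0.003  0.009] yaw 0.001 rows 0.1 q7 -0.15
```

Request:
carry_out --motion '[{"xyz": [-0.002,-0.002,0.006],"yaw": 0},{"xyz": [-0.002,-0.002,0.01],"yaw": 0},{"xyz": [-0.002,-0.002,0.01],"yaw": 0},{"xyz": [-0.002,-0.002,0.01],"yaw": 0}]'

```text
clock: 13.55
ee_pos: [618.0, -74.7, 11.5]
orientation: [0.0, 0.692, 0.722, 0.0]
force: [-1.4, -0.4, 1.5]
gripper_width: 0.204
grasp_force: 59.1
```

Request:
carry_out --motion '[{"xyz": [0,0,0],"yaw": 0},{"xyz": [0,0,0],"yaw": 0},{"xyz": [0,0,0],"yaw": 0},{"xyz": [0,0,0],"yaw": 0}]' --grip 0.6

```text
clock: 13.95
ee_pos: [617.7, -74.5, 11.0]
orientation: [-0.0, 0.692, 0.722, -0.0]
force: [-0.9, 0.4, -0.1]
gripper_width: 0.599
grasp_force: 0.0
```

Request:
carry_out --motion '[{"xyz": [0,0,-0.1],"yaw": 0},{"xyz": [0,0,-0.25],"yaw": 0},{"xyz": [0,0,-0.4],"yaw": 0},{"xyz": [0,0,-0.48],"yaw": 0},{"xyz": [0,0,-0.48],"yaw": 0},{"xyz": [0,0,-0.48],"yaw": 0}]' --grip 0.7

```text
clock: 14.55
ee_pos: [617.8, -74.6, 155.4]
orientation: [0.0, 0.692, 0.722, 0.0]
force: [-0.1, -0.6, -0.6]
gripper_width: 0.696
grasp_force: 0.0
```

```bash
sed -i "s/top('thimble',23,505,-376,30)/top('thimble',63.5,618,-75,30)/" wm.py; python3 wm.py; python3 go.py 452 68.5 100 2.35; python3 go.py 432.6 -77.2 100 2.35
```

```text
tin 2260 [618.9 -75.1] 31.3 [618.8 -73.6]
thimble 190 [617.9 -74.8] 7.9 [617.6 -74.6]
blue 975 [432.8 -76.3] 18.3 [433.3 -76.3]
red 1509 [452.   68.9] 18.4 [452.4  68.8]
jar 272 [ 622.8 -233.8] 19.4 [ 623.2 -230.6]
bowl 768 [608.4  94.1] 44.2 [609.   71.1]
paint [ 189   94   39  170 4042] ((537.4730834960938, -77.36441802978516), (32.118736267089844, 195.62008666992188), 2.332538604736328) [536.9 -60.6]
paint [283 156   2   2   3] ((619.8224487304688, -41.329620361328125), (1.5793819427490234, 0.7248528599739075), 48.05009460449219) [619.7 -41.2]
at [617.1 -74.6 154.3] axis 2.4 | xyz [ 0.5   -0.53   0.181] yaw 0.001 rows 4.5 q7 -0.08
at [617.1 -74.6 154.3] axis 2.4 | xyz [ 0.017 -0.615  0.181] yaw 0.001 rows 3.8 q7 -0.08
```

Request:
carry_out --motion '[{"xyz": [0.0,-0.15,0],"yaw": 0},{"xyz": [0.01,-0.3,0.05],"yaw": 0},{"xyz": [0.017,-0.45,0.15],"yaw": 0},{"xyz": [0.017,-0.58,0.25],"yaw": 0},{"xyz": [0.017,-0.615,0.3],"yaw": 0},{"xyz": [0.017,-0.615,0.3],"yaw": 0},{"xyz": [0.017,-0.615,0.3],"yaw": 0},{"xyz": [0.017,-0.615,0.3],"yaw": 0}]' --grip 0.68

```text
clock: 15.4
ee_pos: [435.3, -76.9, 65.8]
orientation: [0.001, 0.692, 0.722, 0.001]
force: [-0.5, 0.4, 0.9]
gripper_width: 0.683
grasp_force: 0.0
```

```bash
python3 wl.py w3 44 433 -77 30; python3 go.py 432.8 -77 -22 2.35
```

```text
1827 enc 433.3 -76.6 18.0 mean [433.3 -76. ] mid [433.4 -76.4] span [34.8 35.6] z 44.1
at [435.2 -76.9  65.8] axis 2.4 | xyz [ 0.    -0.008  0.293] yaw 0.001 rows 1.8 q7 -0.08
```

Request:
carry_out --motion '[{"xyz": [0.001,-0.006,0.12],"yaw": 0},{"xyz": [0.001,-0.006,0.22],"yaw": 0},{"xyz": [0.001,-0.006,0.285],"yaw": 0},{"xyz": [0.001,-0.006,0.285],"yaw": 0}]'

```text
clock: 15.85
ee_pos: [430.9, -76.5, -22.0]
orientation: [-0.001, 0.692, 0.722, -0.001]
force: [-0.1, 0.3, 1.4]
gripper_width: 0.682
grasp_force: 0.0
```

Request:
carry_out --motion '[{"xyz": [0,0,0],"yaw": 0},{"xyz": [0,0,0],"yaw": 0},{"xyz": [0,0,0],"yaw": 0},{"xyz": [0,0,0],"yaw": 0},{"xyz": [0,0,0],"yaw": 0}]' --grip 0

```text
clock: 16.35
ee_pos: [432.8, -77.1, -19.2]
orientation: [0.001, 0.692, 0.722, 0.001]
force: [-0.6, 0.5, 7.4]
gripper_width: 0.402
grasp_force: 59.9
```

```bash
python3 go.py 621.6 -163 60 2.35
```

```text
at [432.8 -77.1 -19.2] axis 2.4 | xyz [-0.312  0.617 -0.264] yaw 0.001 rows 4.4 q7 -0.19
```

Request:
carry_out --motion '[{"xyz": [0,0,-0.15],"yaw": 0},{"xyz": [-0.05,0.1,-0.264],"yaw": 0},{"xyz": [-0.12,0.24,-0.264],"yaw": 0},{"xyz": [-0.19,0.38,-0.264],"yaw": 0},{"xyz": [-0.26,0.52,-0.264],"yaw": 0},{"xyz": [-0.312,0.617,-0.264],"yaw": 0},{"xyz": [-0.312,0.617,-0.264],"yaw": 0},{"xyz": [-0.312,0.617,-0.264],"yaw": 0}]'

```text
clock: 17.15
ee_pos: [620.0, -162.7, 58.6]
orientation: [-0.0, 0.692, 0.722, -0.0]
force: [-0.8, 0.4, -0.7]
gripper_width: 0.406
grasp_force: 60.0
```

Request:
carry_out --motion '[{"xyz": [0,0,0.1],"yaw": 0},{"xyz": [0,0,0.17],"yaw": 0},{"xyz": [0,0,0.22],"yaw": 0},{"xyz": [0,0,0.22],"yaw": 0},{"xyz": [0,0,0.22],"yaw": 0}]'

```text
clock: 17.65
ee_pos: [620.2, -162.4, -6.6]
orientation: [0.0, 0.692, 0.722, 0.0]
force: [0.9, 0.5, 0.1]
gripper_width: 0.401
grasp_force: 60.0
```

```bash
python3 go.py 621.6 -163 -14 2.35
```

```text
at [ 620.2 -162.4   -6.6] axis 2.4 | xyz [-0.002  0.005  0.025] yaw 0.001 rows 0.2 q7 -0.01
```

Request:
carry_out --motion '[{"xyz": [0,0.003,0.015],"yaw": 0},{"xyz": [0,0.003,0.027],"yaw": 0},{"xyz": [0,0.003,0.027],"yaw": 0},{"xyz": [0,0.003,0.027],"yaw": 0}]'

```text
clock: 18.05
ee_pos: [621.4, -162.7, -15.0]
orientation: [0.0, 0.692, 0.722, 0.0]
force: [-0.3, -0.8, -0.1]
gripper_width: 0.403
grasp_force: 60.2
```

Request:
carry_out --motion '[{"xyz": [0,0,0],"yaw": 0},{"xyz": [0,0,0],"yaw": 0},{"xyz": [0,0,0],"yaw": 0},{"xyz": [0,0,0],"yaw": 0}]' --grip 0.7

```text
clock: 18.45
ee_pos: [621.1, -162.6, -15.3]
orientation: [-0.0, 0.692, 0.722, -0.0]
force: [0.2, -0.1, 0.1]
gripper_width: 0.7
grasp_force: 0.0
```

Request:
carry_out --motion '[{"xyz": [0,0,-0.13],"yaw": 0},{"xyz": [0,0,-0.28],"yaw": 0},{"xyz": [0,0,-0.42],"yaw": 0},{"xyz": [0,0,-0.48],"yaw": 0},{"xyz": [0,0,-0.48],"yaw": 0},{"xyz": [0,0,-0.48],"yaw": 0}]'

```text
clock: 19.05
ee_pos: [621.0, -162.7, 128.7]
orientation: [0.0, 0.692, 0.722, -0.0]
force: [-0.0, -0.8, 0.4]
gripper_width: 0.698
grasp_force: 0.0
```

```bash
sed -i "s/top('blue',44,433,-74,30)/top('blue',48,621,-163,30)/" wm.py; python3 wm.py; python3 go.py 452.2 69 100 2.35
```

```text
tin 3682 [619.1 -75. ] 31.4 [619.  -74.3]
thimble 316 [617.8 -74.9] 8.4 [617.8 -74.7]
blue 1140 [ 621.2 -162.5] 18.0 [ 621.  -161.9]
jar 2197 [ 623.9 -250. ] 26.7 [ 624. -249.]
paint [ 178   58   42  142 3369] ((538.7615356445312, -106.09407043457031), (32.522335052490234, 136.2762451171875), 2.3671188354492188) [ 537.6 -106. ]
paint [194 193   8   7  16] ((533.2099609375, -171.3415985107422), (7.229385852813721, 6.616568088531494), 8.059203147888184) [ 533.9 -170.9]
at [ 620.4 -162.7  127.7] axis 2.4 | xyz [ 0.795 -0.528  0.092] yaw 0.001 rows 5.8 q7 0.05
```

Request:
carry_out --motion '[{"xyz": [0.13,-0.09,0],"yaw": 0},{"xyz": [0.27,-0.18,0],"yaw": 0},{"xyz": [0.4,-0.27,0],"yaw": 0},{"xyz": [0.53,-0.36,0.05],"yaw": 0},{"xyz": [0.67,-0.45,0.15],"yaw": 0},{"xyz": [0.795,-0.528,0.22],"yaw": 0},{"xyz": [0.795,-0.528,0.22],"yaw": 0},{"xyz": [0.795,-0.528,0.22],"yaw": 0}]' --grip 0.8

```text
clock: 19.9
ee_pos: [450.8, 70.0, 61.2]
orientation: [-0.001, 0.691, 0.723, -0.001]
force: [0.3, -0.3, 0.5]
gripper_width: 0.797
grasp_force: 0.0
```

```bash
python3 wl.py w4 44 452 69 30; python3 go.py 452.2 69 -20 2.35
```

```text
1892 enc 454.5 67.7 18.2 mean [454.3  68.6] mid [454.4  68.2] span [35.4 35.8] z 44.7
at [452.5  68.9  61.9] axis 2.5 | xyz [ 0.    -0.001  0.273] yaw 0.003 rows 1.6 q7 -0.44
```

Request:
carry_out --motion '[{"xyz": [0,0,0.12],"yaw": 0},{"xyz": [0,0,0.22],"yaw": 0},{"xyz": [0,0,0.273],"yaw": 0},{"xyz": [0,0,0.273],"yaw": 0}]'

```text
clock: 20.35
ee_pos: [452.4, 67.2, -21.0]
orientation: [-0.001, 0.693, 0.721, -0.002]
force: [0.4, 0.5, 0.1]
gripper_width: 0.798
grasp_force: 0.0
```

Request:
carry_out --motion '[{"xyz": [0,0,0],"yaw": 0},{"xyz": [0,0,0],"yaw": 0},{"xyz": [0,0,0],"yaw": 0},{"xyz": [0,0,0],"yaw": 0},{"xyz": [0,0,0],"yaw": 0},{"xyz": [0,0,0],"yaw": 0}]' --grip 0

```text
clock: 20.95
ee_pos: [454.2, 68.7, -17.9]
orientation: [0.001, 0.692, 0.722, 0.001]
force: [-0.6, -1.8, 6.4]
gripper_width: 0.406
grasp_force: 59.7
```

```bash
python3 go.py 614.3 12.3 60 2.35
```

```text
at [454.2  68.7 -17.9] axis 2.4 | xyz [-0.21   0.525 -0.26 ] yaw 0.0 rows 3.7 q7 -0.55
```

Request:
carry_out --motion '[{"xyz": [0,0,-0.15],"yaw": 0},{"xyz": [-0.04,0.1,-0.26],"yaw": 0},{"xyz": [-0.1,0.25,-0.26],"yaw": 0},{"xyz": [-0.16,0.4,-0.26],"yaw": 0},{"xyz": [-0.21,0.523,-0.26],"yaw": 0},{"xyz": [-0.21,0.523,-0.26],"yaw": 0},{"xyz": [-0.21,0.523,-0.26],"yaw": 0},{"xyz": [-0.21,0.523,-0.26],"yaw": 0}]'

```text
clock: 21.75
ee_pos: [611.3, 13.3, 58.9]
orientation: [-0.0, 0.692, 0.722, -0.0]
force: [0.7, 0.5, -0.1]
gripper_width: 0.401
grasp_force: 60.0
```

Request:
carry_out --motion '[{"xyz": [0,0,0.1],"yaw": 0},{"xyz": [0,0,0.17],"yaw": 0},{"xyz": [0,0,0.22],"yaw": 0},{"xyz": [0,0,0.22],"yaw": 0},{"xyz": [0,0,0.22],"yaw": 0}]'

```text
clock: 22.25
ee_pos: [612.3, 13.1, -6.7]
orientation: [0.0, 0.692, 0.722, 0.0]
force: [0.1, -0.5, 0.2]
gripper_width: 0.406
grasp_force: 60.0
```

```bash
python3 go.py 613.8 12.3 -14 2.35
```

```text
at [612.3  13.1  -6.7] axis 2.4 | xyz [-0.003  0.005  0.024] yaw 0.002 rows 0.2 q7 -0.34
```

Request:
carry_out --motion '[{"xyz": [-0.002,0.004,0.012],"yaw": 0},{"xyz": [-0.002,0.004,0.024],"yaw": 0},{"xyz": [-0.002,0.004,0.024],"yaw": 0},{"xyz": [-0.002,0.004,0.024],"yaw": 0}]'

```text
clock: 22.65
ee_pos: [614.4, 12.0, -13.8]
orientation: [0.001, 0.692, 0.722, 0.001]
force: [0.4, -0.5, 1.5]
gripper_width: 0.399
grasp_force: 60.2
```

Request:
carry_out --motion '[{"xyz": [0,0,0],"yaw": 0},{"xyz": [0,0,0],"yaw": 0},{"xyz": [0,0,0],"yaw": 0},{"xyz": [0,0,0],"yaw": 0}]' --grip 0.7

```text
clock: 23.05
ee_pos: [613.3, 12.1, -14.5]
orientation: [-0.0, 0.692, 0.722, -0.0]
force: [0.1, 0.1, 0.1]
gripper_width: 0.701
grasp_force: 0.0
```

Request:
carry_out --motion '[{"xyz": [0,0,-0.13],"yaw": 0},{"xyz": [0,0,-0.28],"yaw": 0},{"xyz": [0,0,-0.42],"yaw": 0},{"xyz": [0,0,-0.55],"yaw": 0},{"xyz": [0,0,-0.6],"yaw": 0},{"xyz": [0,0,-0.6],"yaw": 0}]'

```text
clock: 23.65
ee_pos: [614.9, 12.2, 168.2]
orientation: [0.002, 0.692, 0.722, 0.002]
force: [-0.5, -0.9, 0.0]
gripper_width: 0.699
grasp_force: 0.0
```

```bash
sed -i "s/top('red',44,452,70,40)/top('red',48,614,12,40)/" wm.py; python3 wm.py; python3 go.py 435 264 150 -54; python3 - <<'E'
from h import *
for c in ('wrist','side'):
    p,d,K,E=snap(c,'r_'+c); W=cloud(d,K,E); H=cv2.cvtColor(p,cv2.COLOR_RGB2HSV)
    m=(H[...,0]>22)&(H[...,0]<36)&(H[...,1]>140)&(abs(W[...,2]-6)<5)&(W[...,1]>180)&(W[...,0]<560)
    if m.sum()>30:
        r=cv2.minAreaRect(np.float32(W[m][:,:2])); print(c,m.sum(),r,cv2.boxPoints(r).round())
    b=(abs(W[...,2]-138)<3)&(W[...,1]>180)&(W[...,0]>400)&(W[...,0]<750)&(W[...,1]<500)
    if b.sum()>100: r=cv2.minAreaRect(np.float32(W[b][:,:2])); print(c,'box',b.sum(),r,cv2.boxPoints(r).round())
E
```

```text
tin 1035 [617.6 -74.7] 30.4 [616.5 -73. ]
thimble 67 [617.1 -74.5] 7.2 [616.8 -74.3]
blue 384 [ 620.6 -162.2] 18.0 [ 620.  -162.4]
red 577 [613.1  12.3] 17.5 [612.9  12.4]
bowl 1120 [607.7  98.4] 44.5 [606.2 101. ]
paint [ 199  175   33  143 1905] ((536.9386596679688, -78.31715393066406), (30.99583625793457, 195.1640625), 2.3689868450164795) [538.7 -63.3]
paint [255 235   7   8  16] ((588.8058471679688, -58.33174133300781), (11.80699634552002, 2.9599239826202393), 58.84679412841797) [589.2 -57.7]
at [613.8  12.  165.9] axis 2.4 | xyz [ 0.864 -0.56   0.053] yaw 1.253 rows 6.6 q7 -0.24
side 677 ((460.4163818359375, 279.27398681640625), (117.08921813964844, 35.8622932434082), 35.20061111450195) [[402. 260.]
 [423. 231.]
 [519. 298.]
 [498. 328.]]
side box 5951 ((556.7719116210938, 378.3707275390625), (167.30123901367188, 195.307373046875), 40.19251251220703) [[430. 399.]
 [556. 250.]
 [684. 358.]
 [558. 507.]]
```

Request:
carry_out --motion '[{"xyz": [0.12,-0.08,0],"yaw": 0.15},{"xyz": [0.25,-0.16,0],"yaw": 0.3},{"xyz": [0.37,-0.24,0],"yaw": 0.45},{"xyz": [0.49,-0.32,0],"yaw": 0.6},{"xyz": [0.61,-0.4,0.05],"yaw": 0.75},{"xyz": [0.73,-0.48,0.05],"yaw": 0.9},{"xyz": [0.8,-0.54,0.05],"yaw": 1.0},{"xyz": [0.84,-0.59,0.05],"yaw": 1.0}]' --grip 0.7

```text
clock: 24.6
ee_pos: [423.4, 258.1, 148.8]
orientation: [-0.0, 0.916, 0.402, -0.002]
force: [0.2, -0.5, 1.3]
gripper_width: 0.702
grasp_force: 0.0
```

```bash
python3 go.py 425 257 110 -54.5
```

```text
at [423.4 258.1 148.8] axis -42.6 | xyz [0.001 0.007 0.129] yaw 0.265 rows 1.4 q7 -1.53
```

Request:
carry_out --motion '[{"xyz": [0,0,0.06],"yaw": 0.15},{"xyz": [0,0.005,0.129],"yaw": 0.265},{"xyz": [0,0.005,0.129],"yaw": 0.265},{"xyz": [0,0.005,0.129],"yaw": 0.265},{"xyz": [0,0.005,0.129],"yaw": 0.265}]'

```text
clock: 25.1
ee_pos: [427.4, 255.6, 112.1]
orientation: [-0.0, 0.952, 0.306, -0.0]
force: [0.0, 0.4, 0.1]
gripper_width: 0.701
grasp_force: 0.0
```

```bash
cat > rl.py <<'E'
from h import *
import sys
p,d,K,E=snap('wrist',sys.argv[1]); W=cloud(d,K,E); H=cv2.cvtColor(p,cv2.COLOR_RGB2HSV)
zt=float(sys.argv[2])
m=((H[...,0]>22)&(H[...,0]<36)&(H[...,1]>140)&(abs(W[...,2]-zt)<6)).astype(np.uint8)
k,L,st,_=cv2.connectedComponentsWithStats(m); L=(L==1+np.argmax(st[1:,4]))
r=cv2.minAreaRect(np.float32(W[L][:,:2])); print(L.sum(),r,cv2.boxPoints(r).round(1).tolist(),'z',np.median(W[...,2][L]).round(1))
E
python3 rl.py rul1 6;python3 go.py 425 257 -20 -54.5
```

```text
3568 ((459.82708740234375, 281.1168212890625), (117.05834197998047, 28.559226989746094), 36.32809066772461) [[404.20001220703125, 257.8999938964844], [421.1000061035156, 234.89999389648438], [515.4000244140625, 304.29998779296875], [498.5, 327.29998779296875]] z 6.3
at [427.6 255.6 112.4] axis -54.4 | xyz [-0.004 -0.009  0.441] yaw 0.001 rows 2.6 q7 -1.74
```

View pics/rul1.png

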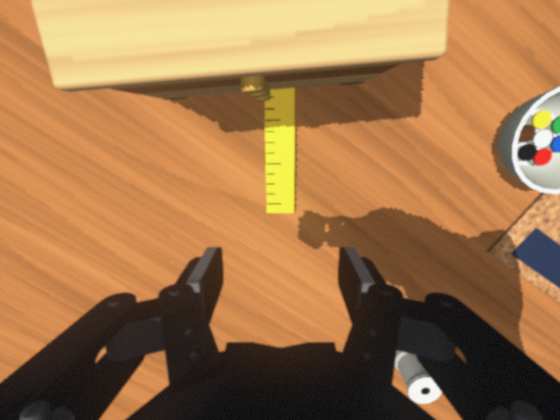

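```bash
python3 go.py 435.2 263 -22 -53.7
```

```text
at [427.6 255.6 112.4] axis -54.4 | xyz [ 0.035 -0.005  0.448] yaw -0.017 rows 2.7 q7 -1.74
```

Request:
carry_out --motion '[{"xyz": [0.035,-0.005,0.15],"yaw": -0.017},{"xyz": [0.035,-0.005,0.3],"yaw": -0.017},{"xyz": [0.035,-0.005,0.4],"yaw": -0.017},{"xyz": [0.035,-0.005,0.445],"yaw": -0.017},{"xyz": [0.035,-0.005,0.445],"yaw": -0.017},{"xyz": [0.035,-0.005,0.445],"yaw": -0.017}]' --grip 0.5

```text
clock: 25.75
ee_pos: [435.8, 263.4, -20.4]
orientation: [-0.0, 0.95, 0.311, 0.001]
force: [-1.0, 1.0, -0.2]
gripper_width: 0.503
grasp_force: 0.0
```

Request:
carry_out --motion '[{"xyz": [0,0,0.01],"yaw": 0},{"xyz": [0,0,0.02],"yaw": 0},{"xyz": [0,0,0.03],"yaw": 0},{"xyz": [0,0,0.03],"yaw": 0}]'

```text
clock: 26.15
ee_pos: [434.9, 262.7, -30.6]
orientation: [0.0, 0.95, 0.311, 0.0]
force: [-0.2, -0.3, -0.4]
gripper_width: 0.502
grasp_force: 0.0
```

```bash
python3 - <<'E'
from h import *
p,d,K,E=snap('wrist'); W=cloud(d,K,E); o=readout.get_obs(); print(o['ee_pos'],o['force'])
c=np.array([435.2,263]); 
D=(W[...,:2]-c)@np.array([[.806,-.592],[.592,.806]])
for s in (-1,1):
    m=(abs(D[...,0])<14)&(s*D[...,1]>17)&(s*D[...,1]<40)&(d>0)&(d<260)&(p.max(-1)<150)
    P=W[m]; i=np.argsort(P[:,2])[:40:8]; print(P[i].round(1))
E
```

```text
[434.91301316 262.68859904 -30.56142755] [-0.46448781  0.86268794  0.41172988]
[[461.5 235.4  -1.5]
 [456.9 238.   -1. ]
 [456.2 248.   -0.9]
 [436.5 240.1  -0.8]
 [462.5 236.5  -0.7]]
[[412.3 273.1  -1.9]
 [417.1 274.9  -0.9]
 [411.4 272.3  -0.8]
 [424.8 282.1  -0.7]
 [424.7 283.3  -0.5]]
```

Request:
carry_out --motion '[{"xyz": [0,0,0.004],"yaw": 0},{"xyz": [0,0,0.007],"yaw": 0},{"xyz": [0,0,0.007],"yaw": 0}]'

```text
clock: 26.5
ee_pos: [434.8, 262.7, -32.9]
orientation: [0.0, 0.95, 0.311, -0.0]
force: [-1.1, 0.4, 0.2]
gripper_width: 0.498
grasp_force: 0.0
```

Request:
carry_out --motion '[{"xyz": [0,0,0],"yaw": 0},{"xyz": [0,0,0],"yaw": 0},{"xyz": [0,0,0],"yaw": 0},{"xyz": [0,0,0],"yaw": 0}]' --grip 0

```text
clock: 26.9
ee_pos: [435.0, 262.8, -32.4]
orientation: [0.0, 0.95, 0.311, 0.0]
force: [-0.9, -1.1, 5.9]
gripper_width: 0.298
grasp_force: 59.1
```

Request:
carry_out --motion '[{"xyz": [-0.03,0,0],"yaw": 0},{"xyz": [-0.08,0,0],"yaw": 0},{"xyz": [-0.13,0,0],"yaw": 0},{"xyz": [-0.18,0,0],"yaw": 0},{"xyz": [-0.23,0,0],"yaw": 0},{"xyz": [-0.28,0,0],"yaw": 0},{"xyz": [-0.3,0,0],"yaw": 0},{"xyz": [-0.3,0,0],"yaw": 0}]'

```text
clock: 27.7
ee_pos: [361.2, 208.6, -32.5]
orientation: [0.0, 0.95, 0.311, -0.001]
force: [-3.5, -2.3, 11.5]
gripper_width: 0.301
grasp_force: 60.4
```

```bash
python3 rl.py rul2 6; python3 -c "
from h import *
p,d,K,E=snap('side'); W=cloud(d,K,E); b=(abs(W[...,2]-138)<3)&(W[...,1]>180)&(W[...,0]>400)&(W[...,0]<750)&(W[...,1]<500)
print(cv2.minAreaRect(np.float32(W[b][:,:2])))"
```

```text
18196 ((398.0778503417969, 236.06980895996094), (147.45033264160156, 29.234060287475586), 35.8324089050293) [[329.70001220703125, 204.8000030517578], [346.8999938964844, 181.10000610351562], [466.3999938964844, 267.3999938964844], [449.29998779296875, 291.1000061035156]] z 6.0
((556.5982666015625, 378.6847229003906), (167.35708618164062, 191.3889617919922), 39.842918395996094)
```

```bash
python3 - <<'E'
from h import *
for c in ('side','scene'):
    p,d,K,E=snap(c); W=cloud(d,K,E); H=cv2.cvtColor(p,cv2.COLOR_RGB2HSV)
    m=(H[...,0]>22)&(H[...,0]<36)&(H[...,1]>140)&(abs(W[...,2]-6)<6)&(W[...,1]>150)&(W[...,0]<560)&(W[...,0]>250)
    t=(W[m][:,:2]-[361.2,208.6])@np.array([.807,.59]); print(c,m.sum(),t.min().round(1),np.percentile(t,[5,50,95,99]).round(1),t.max().round(1))
E
```

```text
side 913 -30.2 [-20.4  74.3 142.7 149.5] 150.5
scene 289 -29.0 [  9.   76.3 141.9 149.4] 150.9
```

Request:
carry_out --motion '[{"xyz": [0,0,0],"yaw": 0},{"xyz": [0,0,0],"yaw": 0},{"xyz": [0,0,0],"yaw": 0},{"xyz": [0,0,-0.06],"yaw": 0},{"xyz": [0,0,-0.06],"yaw": 0}]' --grip 0.55

```text
clock: 28.4
ee_pos: [363.1, 210.1, -13.7]
orientation: [-0.0, 0.95, 0.311, 0.001]
force: [-0.1, -0.4, -0.3]
gripper_width: 0.551
grasp_force: 0.0
```

Request:
carry_out --motion '[{"xyz": [0.08,0,0],"yaw": 0},{"xyz": [0.15,0,0],"yaw": 0},{"xyz": [0.2,0,0],"yaw": 0},{"xyz": [0.2,0,0],"yaw": 0},{"xyz": [0.2,0,0],"yaw": 0}]'

```text
clock: 28.9
ee_pos: [409.9, 244.4, -15.4]
orientation: [0.0, 0.95, 0.311, -0.001]
force: [-0.8, -1.0, -1.0]
gripper_width: 0.546
grasp_force: 0.0
```

```bash
python3 rl.py rul3 6; python3 go.py 410 244.3 -33 -53.9
```

```text
13286 ((419.6927185058594, 251.28688049316406), (158.69796752929688, 29.433855056762695), 35.602142333984375) [[346.6000061035156, 217.10000610351562], [363.70001220703125, 193.10000610351562], [492.79998779296875, 285.5], [475.6000061035156, 309.3999938964844]] z 6.1
at [409.6 244.1 -15.3] axis -53.8 | xyz [0.001 0.    0.059] yaw 0.003 rows 0.4 q7 -1.85
```

Request:
carry_out --motion '[{"xyz": [0.004,0,0.03],"yaw": 0},{"xyz": [0.004,0,0.058],"yaw": 0},{"xyz": [0.004,0,0.058],"yaw": 0},{"xyz": [0.004,0,0.058],"yaw": 0}]'

```text
clock: 29.35
ee_pos: [411.2, 245.4, -32.6]
orientation: [0.0, 0.95, 0.311, -0.001]
force: [0.1, 0.9, -0.6]
gripper_width: 0.545
grasp_force: 0.0
```

Request:
carry_out --motion '[{"xyz": [0,0,0],"yaw": 0},{"xyz": [0,0,0],"yaw": 0},{"xyz": [0,0,0],"yaw": 0},{"xyz": [0,0,0],"yaw": 0}]' --grip 0

```text
clock: 29.75
ee_pos: [411.8, 245.8, -31.7]
orientation: [0.0, 0.95, 0.311, 0.0]
force: [-1.8, -0.9, 4.7]
gripper_width: 0.294
grasp_force: 59.0
```

Request:
carry_out --motion '[{"xyz": [-0.01,0,-0.05],"yaw": 0},{"xyz": [-0.03,0,-0.2],"yaw": 0},{"xyz": [-0.06,0,-0.35],"yaw": 0},{"xyz": [-0.06,0,-0.43],"yaw": 0},{"xyz": [-0.06,0,-0.43],"yaw": 0},{"xyz": [-0.06,0,-0.43],"yaw": 0}]'

```text
clock: 30.35
ee_pos: [397.6, 235.0, 97.2]
orientation: [0.0, 0.95, 0.311, 0.001]
force: [-0.2, -0.2, -0.0]
gripper_width: 0.301
grasp_force: 59.2
```

```bash
python3 go.py 538 -78.6 90 2.35; python3 - <<'E'
from h import *
p,d,K,E=snap('side','rul4'); cv2.imwrite('pics/rul4c.png',cv2.resize(p[100:340,150:450],(700,560))[:,:,::-1])
E
```

```text
at [397.6 235.   97.2] axis -53.8 | xyz [-0.24   1.12   0.024] yaw -1.247 rows 6.9 q7 -1.73
```

View pics/rul4c.png

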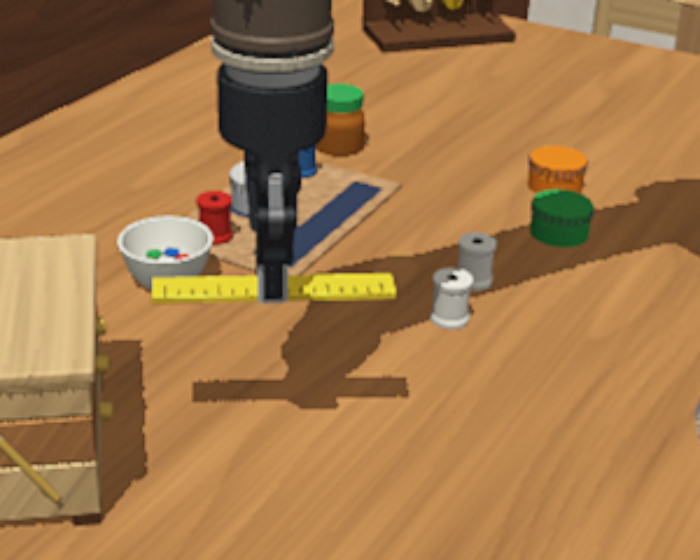

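The ruler is clear of the box and held level at its middle, and the box hasn't moved. I'll carry it over the band in two legs, turning on the way.

Request:
carry_out --motion '[{"xyz": [-0.05,0.14,0],"yaw": 0},{"xyz": [-0.09,0.3,0],"yaw": -0.12},{"xyz": [-0.13,0.45,0],"yaw": -0.3},{"xyz": [-0.16,0.6,0],"yaw": -0.48},{"xyz": [-0.18,0.74,0],"yaw": -0.65},{"xyz": [-0.2,0.86,0],"yaw": -0.82},{"xyz": [-0.22,0.94,0],"yaw": -0.95},{"xyz": [-0.22,0.94,0],"yaw": -0.95}]'

```text
clock: 31.2
ee_pos: [510.6, -35.7, 94.7]
orientation: [-0.001, 0.773, 0.635, -0.001]
force: [-0.6, 0.6, -0.7]
gripper_width: 0.303
grasp_force: 59.2
```

```bash
python3 go.py 538 -78.6 30 2.35
```

```text
at [510.6 -35.7  94.7] axis -11.2 | xyz [-0.123  0.117  0.216] yaw -0.301 rows 1.6 q7 -0.41
```

Request:
carry_out --motion '[{"xyz": [-0.06,0.06,0],"yaw": -0.15},{"xyz": [-0.123,0.117,0],"yaw": -0.301},{"xyz": [-0.123,0.117,0.08],"yaw": -0.301},{"xyz": [-0.123,0.117,0.18],"yaw": -0.301},{"xyz": [-0.123,0.117,0.25],"yaw": -0.301},{"xyz": [-0.123,0.117,0.25],"yaw": -0.301},{"xyz": [-0.123,0.117,0.25],"yaw": -0.301}]'

```text
clock: 31.9
ee_pos: [537.3, -73.3, 21.2]
orientation: [-0.001, 0.691, 0.723, -0.0]
force: [0.9, -0.0, 0.0]
gripper_width: 0.292
grasp_force: 59.2
```

```bash
python3 go.py 538 -78.6 -27.5 2.35; python3 rl.py rul5 50 ; python3 wm.py | grep paint
```

```text
at [537.3 -73.3  21.2] axis 2.6 | xyz [-0.018  0.001  0.162] yaw 0.005 rows 1.0 q7 -0.18
paint [358 185  80  27 595] ((618.08935546875, -47.601409912109375), (54.35172653198242, 16.702945709228516), 6.897406101226807) [617.1 -45.8]
paint [344 232   8  28 117] ((588.0036010742188, -85.77774810791016), (5.151985168457031, 22.024688720703125), 11.089030265808105) [588.3 -85.6]Traceback (most recent call last):
  File "rl.py", line 6, in <module>
    k,L,st,_=cv2.connectedComponentsWithStats(m); L=(L==1+np.argmax(st[1:,4]))
                                                          ~~~~~~~~~^^^^^^^^^^
    return _wrapfunc(a, 'argmax', axis=axis, out=out, **kwds)
    return bound(*args, **kwds)
ValueError: attempt to get argmax of an empty sequence
```

```bash
python3 rl.py rul6 58 ; python3 go.py 538 -78.6 -27.5 2.35
```

```text
14584 ((538.4279174804688, -55.1602783203125), (27.885608673095703, 142.3477325439453), 2.2299437522888184) [[521.7000122070312, 15.399999618530273], [527.2999877929688, -126.80000305175781], [555.0999755859375, -125.69999694824219], [549.5999755859375, 16.5]] z 60.5
at [538.8 -74.   22.9] axis 2.5 | xyz [-0.015 -0.003  0.168] yaw 0.004 rows 1.0 q7 -0.18
```

Request:
carry_out --motion '[{"xyz": [-0.014,-0.002,0.06],"yaw": 0.003},{"xyz": [-0.014,-0.002,0.12],"yaw": 0.003},{"xyz": [-0.014,-0.002,0.15],"yaw": 0.003},{"xyz": [-0.014,-0.002,0.15],"yaw": 0.003},{"xyz": [-0.014,-0.002,0.15],"yaw": 0.003}]'

```text
clock: 32.55
ee_pos: [538.1, -78.4, -22.4]
orientation: [0.0, 0.692, 0.722, 0.0]
force: [0.3, -0.4, -1.3]
gripper_width: 0.296
grasp_force: 59.2
```

Request:
carry_out --motion '[{"xyz": [0,0,0.007],"yaw": 0},{"xyz": [0,0,0.015],"yaw": 0},{"xyz": [0,0,0.015],"yaw": 0},{"xyz": [0,0,0.015],"yaw": 0}]'

```text
clock: 32.95
ee_pos: [537.7, -78.5, -27.5]
orientation: [0.0, 0.692, 0.722, 0.0]
force: [-0.7, 0.8, -0.1]
gripper_width: 0.298
grasp_force: 59.2
```

Request:
carry_out --motion '[{"xyz": [0,0,0.002],"yaw": 0},{"xyz": [0,0,0.002],"yaw": 0},{"xyz": [0,0,0.002],"yaw": 0}]' --grip 0.48

```text
clock: 33.25
ee_pos: [537.7, -78.5, -28.2]
orientation: [0.0, 0.692, 0.722, 0.0]
force: [0.4, 0.1, -0.8]
gripper_width: 0.483
grasp_force: 0.0
```

Request:
carry_out --motion '[{"xyz": [0,0,-0.05],"yaw": 0},{"xyz": [0,0,-0.2],"yaw": 0},{"xyz": [0,0,-0.35],"yaw": 0},{"xyz": [0,0,-0.5],"yaw": 0},{"xyz": [0,-0.1,-0.65],"yaw": 0},{"xyz": [0,-0.2,-0.75],"yaw": 0},{"xyz": [0,-0.25,-0.8],"yaw": 0},{"xyz": [0,-0.25,-0.8],"yaw": 0}]'

```text
clock: 34.05
ee_pos: [462.4, -82.0, 215.4]
orientation: [0.003, 0.692, 0.722, 0.001]
force: [0.4, 0.8, 0.4]
gripper_width: 0.481
grasp_force: 0.0
```

Request:
carry_out --motion '[{"xyz": [0,0,0],"yaw": 0},{"xyz": [0,0,0],"yaw": 0},{"xyz": [0,0,0],"yaw": 0}]'

```text
clock: 34.35
ee_pos: [462.7, -81.4, 210.8]
orientation: [-0.001, 0.692, 0.722, -0.0]
force: [-0.7, 0.4, -0.4]
gripper_width: 0.479
grasp_force: 0.0
```

```bash
python3 rl.py fin 10; python3 wm.py; python3 - <<'E'
from h import *
p,d,K,E=snap('scene'); cv2.imwrite('pics/finc.png',cv2.resize(p[150:330,120:420],(800,480),interpolation=cv2.INTER_CUBIC)[:,:,::-1])
E
```

```text
2983 ((537.88525390625, -80.02642059326172), (28.14954376220703, 181.70603942871094), 1.9108452796936035) [[520.7999877929688, 10.300000190734863], [526.7999877929688, -171.3000030517578], [555.0, -170.39999389648438], [548.9000244140625, 11.199999809265137]] z 9.9
tin 1682 [619.4 -74.9] 31.4 [617.8 -73.7]
thimble 157 [618.1 -74.6] 8.5 [617.6 -74.5]
blue 589 [ 621.5 -162.5] 18.1 [ 621.3 -161.8]
red 882 [614.3  12.4] 18.1 [614.   12.4]
bowl 786 [609.5  98.1] 44.8 [614.7  81.1]
paint [330  98  26   7 138] ((535.2188110351562, 17.319293975830078), (31.042781829833984, 6.945599555969238), 4.670058727264404) [534.9  16.9]
paint [375 151  40  23 123] ((606.9473266601562, -50.83207702636719), (53.93830871582031, 15.715326309204102), 28.097082138061523) [606.9 -48.3]
```

View pics/finc.png

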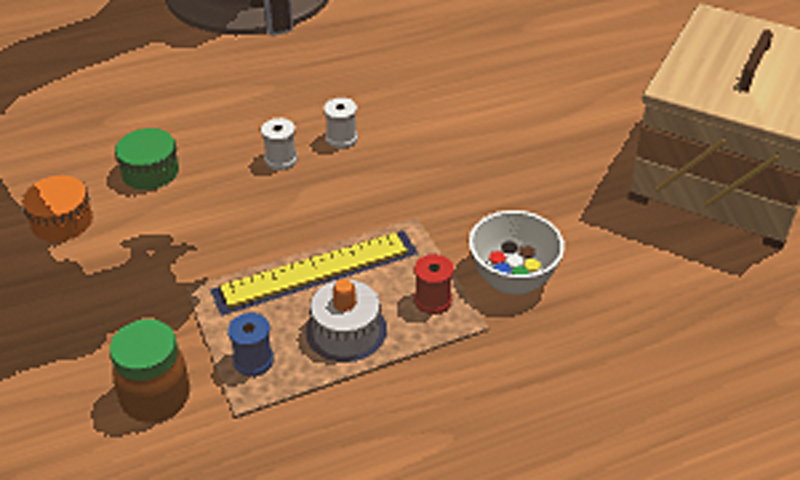

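The ruler lies centred on the band and the tin is on the spot with the thimble on its lid. Both spools stand midway, and the box, bowl and jar are in place.

```bash
python3 -c "
from workcell import bot
print(bot.close_job())"
```

```text
the job is handed in; nothing more can be done
None
```

I handed the job in at about 34 s; the hand-in returned no verdict, but my last camera check put the ruler, tin, thimble and both spools within tolerance, and the sewing box, bowl and jar looked unmoved.

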